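# Balance the swing-out rotor: put like opposite like and swap the glass bottle out

### The job

The rotor on its stand is loaded wrongly: rearrange it so that the two tall plastic bottles stand in opposite buckets and the two short plastic bottles, one of which is still waiting in the rack on the white tray, in the other two opposite buckets. The amber glass bottle must not be spun: it goes into the rack in place of the short bottle; there is a clear place on the front of the tray to park a bottle meanwhile. Keep all bottles upright and leave each standing fully down in its place.

Things in the scene. Friction and masses are not known exactly. Their poses are not given: they have to be found in the camera images.
- tall_a: Tall narrow-neck white plastic bottle, one of an identical pair: 130 mm high, body 36 mm in diameter up to 84 mm, shoulder narrowing to a 22 mm neck at 100 mm, white cap 28 mm in diameter from 106 to 130 mm. 150 g. Origin at the centre of its underside, z up its axis. Starts in a rotor bucket, next to its twin. Take it by the cap from above.
- tall_b: Tall narrow-neck white plastic bottle, one of an identical pair: 130 mm high, body 36 mm in diameter up to 84 mm, shoulder narrowing to a 22 mm neck at 100 mm, white cap 28 mm in diameter from 106 to 130 mm. 150 g. Origin at the centre of its underside, z up its axis. Starts in a rotor bucket, next to its twin. Take it by the cap from above.
- short_a: Short wide-mouth white plastic bottle, one of an identical pair: 95 mm high, body 36 mm in diameter, white cap 39 mm in diameter from 73 to 95 mm. 140 g. Origin at the centre of its underside, z up its axis. Starts in a rotor bucket. Take it by the cap from above.
- short_b: Short wide-mouth white plastic bottle, one of an identical pair: 95 mm high, body 36 mm in diameter, white cap 39 mm in diameter from 73 to 95 mm. 140 g. Origin at the centre of its underside, z up its axis. Starts in one well of the rack on the tray (the well that the glass bottle is to have). Take it by the cap from above.
- glass: Amber glass bottle, 110 mm high: body 36 mm in diameter up to 62 mm, shoulder tapering to a 24 mm neck at 78 mm, black cap 30 mm in diameter from 90 to 110 mm. 125 to 255 g. Origin at the centre of its underside, z up its axis. Starts in a rotor bucket. Take it by the cap, from above.
- bucket0: Open steel bucket 0 of the rotor: four round buckets, 0 to 3 counter-clockwise from above, 90 mm from the hub; bucket 2 faces it across the hub. Fixed upright. Inner diameter 52 mm, wall 3 mm, 56 mm high; inner floor 4 mm above its origin, the centre of its underside (30 mm above the bench). z up. Yoke and hub between the buckets are no higher than the rims.
- bucket1: Open steel bucket 1 of the rotor: four round buckets, 0 to 3 counter-clockwise from above, 90 mm from the hub; bucket 3 faces it across the hub. Fixed upright. Inner diameter 52 mm, wall 3 mm, 56 mm high; inner floor 4 mm above its origin, the centre of its underside (30 mm above the bench). z up. Yoke and hub between the buckets are no higher than the rims.
- bucket2: Open steel bucket 2 of the rotor: four round buckets, 0 to 3 counter-clockwise from above, 90 mm from the hub; bucket 0 faces it across the hub. Fixed upright. Inner diameter 52 mm, wall 3 mm, 56 mm high; inner floor 4 mm above its origin, the centre of its underside (30 mm above the bench). z up. Yoke and hub between the buckets are no higher than the rims.
- bucket3: Open steel bucket 3 of the rotor: four round buckets, 0 to 3 counter-clockwise from above, 90 mm from the hub; bucket 1 faces it across the hub. Fixed upright. Inner diameter 52 mm, wall 3 mm, 56 mm high; inner floor 4 mm above its origin, the centre of its underside (30 mm above the bench). z up. Yoke and hub between the buckets are no higher than the rims.
- tray: White tray, fixed, 210 (x) by 250 (y) mm, rim 12, floor 5 mm above its origin (centre of underside); x away from the robot. Grey rack at its back, top 33 mm above origin: two wells 52 mm wide, down to the floor, at x +50, y -50 and +50 mm. One is taken by a steel canister (44 mm wide, 86 high). Clear floor around x -50, y 0; a spare cap lies at x -75, y +95.
Things that resemble listed ones, but are neither listed nor needed, are in the scene too. Leave any green look-alike of the short_b alone.

How it is judged:
By the outcome, as a careful person would: the job done as asked, in the order asked, and still so for the second after the job is handed in, with the robot touching nothing.
It also fails if it takes over 112 s, if anything falls off the work surface, if the arm or the gripper's body presses on something with over 40 N, if the wrist force passes 120 N, or if a joint passes its speed limit or range.

### The arm

A 6-joint arm with a two-finger parallel gripper is mounted at the origin on the work surface. World frame = base frame: x ahead of the robot, y to its left, z up, the work surface at z = 0. Lengths are in m, angles in rad, forces in N, time in s.
With the tool pointing down it reaches from about 0.35 to 0.975 m from the base axis. Payload 7.1 kg.
Tool frame: the origin (TCP) lies between the finger pads; the fingertips stand 22 mm ahead of it and the grasp point (between the pads) lies 3 mm ahead of it; z points along the fingers, y is the line along which they close (so a half turn about z gives the same grasp; the last joint's range is limited). The gripper opens to 88 mm and grips with 3 to 60 N. Pads are 20 mm wide; open, the fingers measure 115 mm over their backs; the gripper's body (75 mm by 178 mm) begins 61 mm behind the grasp point.
Start: joints at [-1.14, 0.423, 1.63, -0, 1.089, -0.019], TCP at [0.272, -0.563, 0.245] pointing down, gripper open.
Joint ranges: [-3, 3], [-0.9, 2.11], [0.09, 2.58], [-1.31, 4.45], [0.11, 2.69], [-2.54, 2.54]. Speed limits (rad/s): [2.39, 2.39, 3.01, 3.14, 3.14, 3.14].

### API

Orientations are given as a unit quaternion [x, y, z, w].
In Python, from rig import env gives the robot as it stands.
- The arm moves only by the shell command python3 -m inch 'ROWS' [FORCE]. ROWS is JSON, a list of rows, each a list of 7 numbers: the opening, from -1 (shut) to 1 (fully open), then the shift along the tool's x, y, z in m, then the turn, a rotation vector about the tool's x, y, z in rad. A call has 1 to 8 rows; each row shifts and turns the commanded pose from where the row before left it, along the tool's axes as they then stand; what a row does not reach is not made up. A row lasts 1/12 s, in which the tool goes at most 41.7 mm and 7.16 degrees, less where a joint would pass 70% of its speed; a pose out of reach is approached as far as the arm can. A call is refused whole if a number of a shift passes 0.0417 or a number of a turn 0.125, either way. A call with a gripper value outside its range is refused whole. The fingers move at their own pace and stop on an object; FORCE is the grip in N (left out, the last holds). Time passes only in rows, so rows that do not move let the fingers close. It gives the time, the measured TCP pose, the force, the opening and the grip force at its end, in the units of the state.
- env.sense(): the state, without advancing time (a new reading comes with each control period).
- env.grab_frame(name): name is "side" or "top" or "wrist"; returns (picture, depth): 400x640x3 uint8, red, green, blue; 400x640 float32, m along the optical axis (not along the pixel's ray), 0 where there is no reading.
- env.calibration(name): a dict with "intrinsics" (3x3 intrinsics, pixels), "dist_coeffs" ([k1, k2, p1, p2, k3] as OpenCV has them; the pictures are not rectified), "extrinsics" (4x4, takes a point from world to camera coordinates); the wrist camera has in their place "mount" (4x4, takes a point from camera to tool coordinates, whose origin is the TCP and whose axes are the flange's). Camera axes: x right, y down, z forward; pixel columns grow to the right and rows downward; lengths in m; the calibration is good to about 2 mm. A picture is of the moment at which its call begins: read the wrist's pose just before it. calibration takes no time and is no camera call.
- env.finish_job(): hands the job in; it is judged then, once.
The state is a dict: "t": time; "joint_pos": joint angles; "dq": joint speeds; "joint_torque": joint torques, N m; "position": TCP position; "ee_rot": TCP orientation; "force": force on the tool from outside, world axes, zero at the start; "torque": the same for the moment, N m; "width": finger opening in m; "grasp_force": force on a finger pad.
Only numpy, scipy, OpenCV 4.12 (cv2) and the standard library are available. Lean on these libraries where they do the work, as an engineer would, in place of code of your own. Each camera call takes 0.05 s, during which the arm holds its last target. There are 200 camera calls.

## Working session

There is one attempt and no reset: what is moved stays moved. The work goes in short steps, Python scripts to look and compute and a shell command to move; the robot and the scene stay as the last step left them, time stands still between calls to the robot, and variables do not carry over. Pictures are saved under pics/ and viewed, at most 14 in all, crops included, and the job is handed in when it is done.

```bash
ls; mkdir -p pics; cat > h.py <<'E'
import numpy as np, cv2, json
from rig import env
from scipy.spatial.transform import Rotation as R
def snap(n,f):
    p,d=env.grab_frame(n); cv2.imwrite(f'pics/{f}.png',p[:,:,::-1]); np.save(f'pics/{f}.npy',d); return p,d
def world(n,d,u,v,z=None):
    c=env.calibration(n);K=np.array(c['intrinsics']);E=np.array(c['extrinsics'])
    xy=cv2.undistortPoints(np.array([[[u,v]]],float),K,np.array(c['dist_coeffs']))[0,0]
    r=np.array([*xy,1.]); T=np.linalg.inv(E)
    o=T[:3,3]; w=T[:3,:3]@r
    s=d[int(v),int(u)] if z is None else (z-o[2])/w[2]
    return o+s*w
E
python3 - <<'E'
from h import *
for n in('top','side'): 
    snap(n,n+'0'); c=env.calibration(n); print(n,np.linalg.inv(np.array(c['extrinsics'])).round(3).tolist())
s=env.sense(); print({k:np.round(v,3).tolist() for k,v in s.items()}); print(R.from_quat(s['ee_rot']).as_matrix().round(3).tolist())
E
```

```text
pics
top [[0.027, -0.996, 0.09, 0.502], [-0.999, -0.025, 0.026, -0.066], [-0.024, -0.091, -0.996, 0.804], [0.0, 0.0, 0.0, 1.0]]
side [[-0.92, -0.206, 0.333, 0.263], [-0.392, 0.475, -0.788, 0.596], [0.004, -0.855, -0.518, 0.489], [0.0, 0.0, 0.0, 1.0]]
{'t': 0.1, 'joint_pos': [-1.14, 0.424, 1.631, -0.0, 1.089, -0.019], 'dq': [0.0, -0.004, -0.002, 0.0, 0.001, 0.002], 'joint_torque': [-0.001, -54.562, -27.433, 0.065, 0.019, -0.0], 'position': [0.272, -0.562, 0.244], 'ee_rot': [0.975, 0.223, -0.0, -0.001], 'force': [-0.549, 0.128, -0.678], 'torque': [-0.027, 0.039, 0.016], 'grasp_force': 0.0, 'width': 0.088}
[[0.901, 0.435, -0.001], [0.435, -0.901, 0.001], [0.0, -0.001, -1.0]]
```

View pics/top0.png

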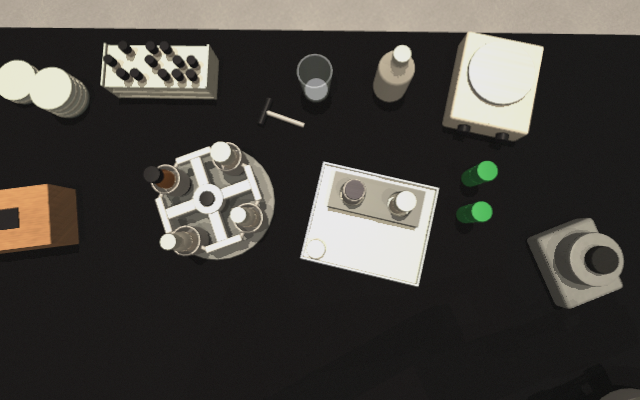

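View pics/side0.png

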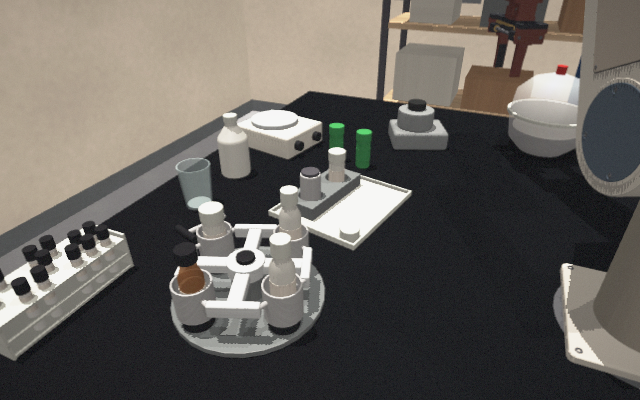

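```bash
python3 - <<'E'
from h import *
p=cv2.imread('pics/top0.png'); d=np.load('pics/top0.npy')
a=cv2.resize(p[130:270,135:285],None,fx=3.6,fy=3.6,interpolation=cv2.INTER_CUBIC)
b=cv2.resize(p[150:290,295:445],None,fx=3.6/2,fy=3.6/2,interpolation=cv2.INTER_CUBIC)
b=cv2.copyMakeBorder(b,0,a.shape[0]-b.shape[0],0,0,cv2.BORDER_CONSTANT)
cv2.imwrite('pics/crop0.png',np.hstack([a,b])[:,:800]); print(a.shape,b.shape)
c=env.calibration('top');K=np.array(c['intrinsics']);T=np.linalg.inv(np.array(c['extrinsics']))
vv,uu=np.mgrid[:400,:640]; xy=cv2.undistortPoints(np.stack([uu,vv],-1).reshape(-1,1,2).astype(float),K,np.array(c['dist_coeffs'])).reshape(400,640,2)
W=(np.dstack([xy,np.ones((400,640))])*d[...,None])@T[:3,:3].T+T[:3,3]; np.save('pics/W0.npy',W)
print('bench z',np.median(W[300:380,100:200,2]))
for nm,u,v in [('glass',152,174),('wide',220,151),('tallR',238,215),('tallL',168,241),('rackcan',353,188),('rackwhite',405,201),('sparecap',316,248),('hub',208,198),('green1',486,171)]:
    P=W[v-14:v+15,u-14:u+15].reshape(-1,3); m=d[v-14:v+15,u-14:u+15].ravel()>0; P=P[m]; zt=np.percentile(W[v-3:v+4,u-3:u+4,2],50)
    Q=P[abs(P[:,2]-zt)<.006]
    ct,r=cv2.minEnclosingCircle(Q[:,:2].astype(np.float32))
    print(nm,round(zt,4),'mean',Q[:,:2].mean(0).round(4),'mid',((Q.max(0)+Q.min(0))/2)[:2].round(4),'ext',np.ptp(Q,axis=0).round(3)[:2],'enc',np.round(ct,4),round(r,4),len(Q))
for nm,u,v in [('TL',322,163),('TR',438,187),('BR',418,285),('BL',302,259)]: print(nm,world('top',d,u,v,.012).round(4))
E
```

```text
(504, 540, 3) (504, 270, 3)
bench z -0.001223604246478549
glass 0.143 mean [0.61   0.2529] mid [0.6099 0.2538] ext [0.029 0.029] enc [0.61   0.2539] 0.0152 223
wide 0.1281 mean [0.6567 0.1348] mid [0.6574 0.1361] ext [0.039 0.04 ] enc [0.6576 0.1361] 0.0201 348
tallR 0.1626 mean [0.5398 0.0884] mid [0.5397 0.0891] ext [0.026 0.028] enc [0.5399 0.0891] 0.014 211
tallL 0.1628 mean [0.4908 0.2068] mid [0.4904 0.2078] ext [0.026 0.028] enc [0.4909 0.2078] 0.0141 220
rackcan 0.0888 mean [ 0.5978 -0.1136] mid [ 0.5982 -0.1142] ext [0.041 0.04 ] enc [ 0.5983 -0.114 ] 0.0211 338
rackwhite 0.0981 mean [ 0.5774 -0.2097] mid [ 0.5771 -0.2099] ext [0.038 0.037] enc [ 0.5775 -0.2101] 0.0194 340
sparecap 0.0251 mean [ 0.4823 -0.0408] mid [ 0.4829 -0.0407] ext [0.037 0.035] enc [ 0.4824 -0.0407] 0.0194 273
hub 0.0828 mean [0.575  0.1705] mid [0.5753 0.1693] ext [0.051 0.047] enc [0.5749 0.1704] 0.0286 217
green1 0.0941 mean [ 0.639  -0.3606] mid [ 0.639  -0.3609] ext [0.037 0.037] enc [ 0.6392 -0.361 ] 0.0195 339
TL [ 0.6628 -0.049   0.012 ]
TR [ 0.6171 -0.294   0.012 ]
BR [ 0.413 -0.253  0.012]
BL [ 0.4592 -0.0127  0.012 ]
```

View pics/crop0.png

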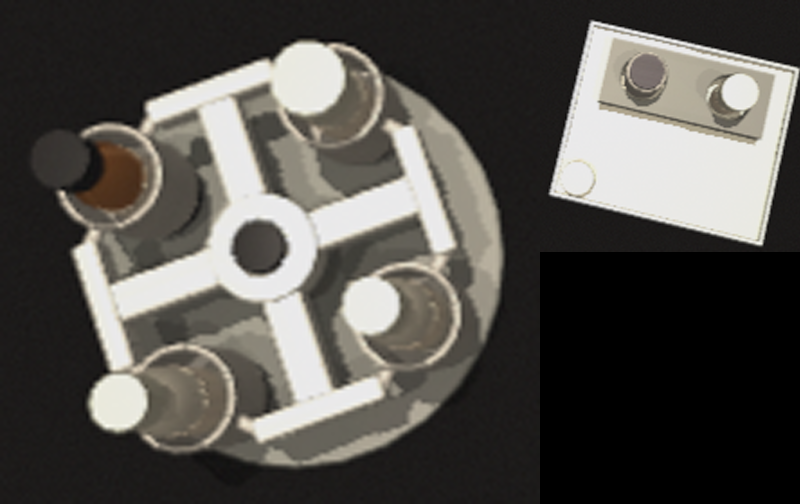

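```bash
cat >> h.py <<'E'
def go(*ts):
    s=env.sense(); Rm=R.from_quat(s['ee_rot']).as_matrix(); p=np.array(s['position'])
    print('t',round(s['t'],2),'p',p.round(4),'z',Rm[:,2].round(4),'w',round(s['width'],4),'f',np.round(s['force'],1))
    for t in ts:
        d=Rm.T@(np.array(t)-p); n=max(1,int(np.ceil(np.linalg.norm(d)/.040))); print(t,'tool mm',(d*1e3).round(1),'n',n,'each',(d/n).round(4)); p=np.array(t)
E
python3 - <<'E'
from h import *
W=np.load('pics/W0.npy')
m=(abs(W[...,2]-.085)<.004); vv,uu=np.nonzero(m)
P=W[m][:,:2]
h0=np.array([.5747,.171])
# fit hub+angle by rim points: radius 27.5 rings
from scipy.optimize import least_squares
def cen(q): a=q[2]+np.arange(4)*np.pi/2; return q[:2]+.09*np.c_[np.cos(a),np.sin(a)]
q=[*h0,np.radians(66.9)]
for it in range(5):
    C=cen(q); D=np.linalg.norm(P[:,None]-C,axis=2)-.0275; j=abs(D).argmin(1); k=(abs(D).min(1)<.006)
    q=least_squares(lambda q:(np.linalg.norm(P[k]-cen(q)[j[k]],axis=1)-.0275),q,loss='soft_l1',f_scale=.001).x
print(q,k.sum(),cen(q).round(4).tolist())
print('grey obj top',np.nanmax(W[210:310,525:630,2]),'bottle',W[30:105,370:415,2].max(),'green/scale',W[30:230,440:545,2].max(), 'tubes',W[35:105,95:220,2].max(),'obj L', W[180:260,0:80,2].max())
go((.272,-.563,.30),(.61,.2535,.30),(.61,.2535,.137))
E
```

```text
[0.575155   0.17134433 1.16184855] 488 [[0.6109, 0.2539], [0.4926, 0.2071], [0.5394, 0.0888], [0.6577, 0.1356]]
grey obj top 0.8044830146377151 bottle 0.8044830146377151 green/scale 0.8044830146377151 tubes 0.8044830146377151 obj L 0.8044830146377151
t 0.1 p [ 0.2716 -0.5624  0.244 ] z [-6.0e-04  1.3e-03 -1.0e+00] w 0.0876 f [-0.5  0.1 -0.7]
(0.272, -0.563, 0.3) tool mm [  0.1   0.7 -56. ] n 2 each [ 0.0001  0.0003 -0.028 ]
(0.61, 0.2535, 0.3) tool mm [ 659.4 -588.3    0.8] n 23 each [ 0.0287 -0.0256  0.    ]
(0.61, 0.2535, 0.137) tool mm [ -0.    0.2 163. ] n 5 each [-0.      0.      0.0326]
```

Candidates. Glass is the amber bottle with the black cap at (152,174), not the dark test-tube caps near (160,60) or the dark knob at (602,260). Short_b is the white cap in the rack at (405,201), not the green look-alikes at (486,171) and (481,212) or the canister at (353,188). The talls are the 28 mm caps at (168,241) and (238,215), and short_a is the 39 mm cap at (222,152). The crop and measured heights agree with these choices.

Plan: glass → park, tall (168,241) → glass bucket, short_b → the bucket that tall leaves, glass → rack.

```bash
python3 -m inch '[[1,0,0,-0.028,0,0,0],[1,0,0,-0.028,0,0,0],[1,0.0287,-0.0256,0,0,0,0],[1,0.0287,-0.0256,0,0,0,0],[1,0.0287,-0.0256,0,0,0,0],[1,0.0287,-0.0256,0,0,0,0],[1,0.0287,-0.0256,0,0,0,0],[1,0.0287,-0.0256,0,0,0,0]]'
python3 -m inch '[[1,0.0287,-0.0256,0,0,0,0],[1,0.0287,-0.0256,0,0,0,0],[1,0.0287,-0.0256,0,0,0,0],[1,0.0287,-0.0256,0,0,0,0],[1,0.0287,-0.0256,0,0,0,0],[1,0.0287,-0.0256,0,0,0,0],[1,0.0287,-0.0256,0,0,0,0],[1,0.0287,-0.0256,0,0,0,0]]' >/dev/null
python3 -m inch '[[1,0.0287,-0.0256,0,0,0,0],[1,0.0287,-0.0256,0,0,0,0],[1,0.0287,-0.0256,0,0,0,0],[1,0.0287,-0.0256,0,0,0,0],[1,0.0287,-0.0256,0,0,0,0],[1,0,0,0,0,0,0],[1,0,0,0,0,0,0]]'
python3 -c "
from h import *
go((.61,.2537,.30),(.61,.2537,.137))
snap('wrist','w1'); c=env.calibration('wrist'); print(np.round(c['mount'],3).tolist(),np.round(c['intrinsics'],1).tolist())"
```

```text
t: 0.77
position: [0.3601, -0.3477, 0.3004]
ee_rot: [0.975, 0.223, -0.0, -0.0]
force: [0.5, -0.4, -0.6]
width: 0.0879
grasp_force: 0.0
t: 2.02
position: [0.5513, 0.1139, 0.3]
ee_rot: [0.974, 0.225, -0.001, 0.0]
force: [-0.9, -0.3, 0.2]
width: 0.088
grasp_force: 0.0
t 2.02 p [0.5513 0.1139 0.3   ] z [-1.2e-03 -3.0e-04 -1.0e+00] w 0.088 f [-0.9 -0.3  0.2]
(0.61, 0.2537, 0.3) tool mm [ 1.139e+02 -1.000e+02 -1.000e-01] n 4 each [ 0.0285 -0.025  -0.    ]
(0.61, 0.2537, 0.137) tool mm [  0.2   0.  163. ] n 5 each [0.     0.     0.0326]
[[0.001, -0.957, -0.292, 0.08], [1.0, 0.001, 0.0, 0.001], [-0.0, -0.292, 0.957, -0.142], [0.0, 0.0, 0.0, 1.0]] [[306.2, 0.0, 319.7], [0.0, 306.2, 196.5], [0.0, 0.0, 1.0]]
```

View pics/w1.png

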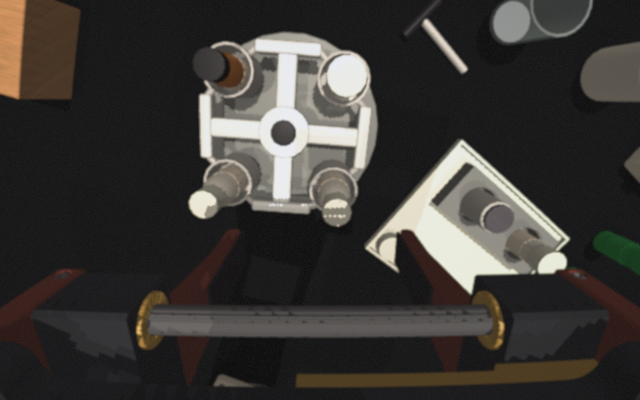

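The wrist view shows the rotor: glass cap at (212,66), short_a at (348,78), talls at (204,204) and (337,212). This matches the top view. Next I go over the glass and down.

```bash
python3 -m inch '[[1,0.0285,-0.025,0,0,0,0],[1,0.0285,-0.025,0,0,0,0],[1,0.0285,-0.025,0,0,0,0],[1,0.0285,-0.025,0,0,0,0],[1,0,0,0.04,0,0,0],[1,0,0,0.04,0,0,0],[1,0,0,0,0,0,0],[1,0,0,0,0,0,0]]'
python3 -c "
from h import *
go((.61,.2538,.137))"
```

```text
t: 2.73
position: [0.609, 0.2499, 0.2188]
ee_rot: [0.975, 0.222, -0.003, 0.001]
force: [-0.4, 0.7, 1.0]
width: 0.0881
grasp_force: 0.0
t 2.73 p [0.609  0.2499 0.2188] z [-0.0054 -0.0024 -1.    ] w 0.0881 f [-0.4  0.7  1. ]
(0.61, 0.2538, 0.137) tool mm [ 3.1 -3.1 81.8] n 3 each [ 0.001  -0.001   0.0273]
```

```bash
python3 -m inch '[[1,0.001,-0.001,0.027,0,0,0],[1,0.001,-0.001,0.027,0,0,0],[1,0.001,-0.001,0.027,0,0,0],[1,0,0,0,0,0,0],[1,0,0,0,0,0,0]]'
python3 -m inch '[[-0.6,0,0,0,0,0,0],[-0.6,0,0,0,0,0,0],[-0.6,0,0,0,0,0,0],[-0.6,0,0,0,0,0,0],[-0.6,0,0,0,0,0,0],[-0.6,0,0,0,0,0,0],[-0.6,0,0,0,0,0,0],[-0.6,0,0,0,0,0,0]]' 25
python3 -c "
from h import *
go((.61,.2538,.137),(.61,.2538,.31),(.489,-.143,.31),(.489,-.143,.110))"
```

```text
t: 3.15
position: [0.6126, 0.2551, 0.1414]
ee_rot: [0.975, 0.222, 0.0, -0.0]
force: [0.4, 0.5, 0.5]
width: 0.0879
grasp_force: 0.0
t: 3.82
position: [0.6119, 0.256, 0.1397]
ee_rot: [0.975, 0.223, -0.0, 0.0]
force: [-0.0, -0.8, 0.2]
width: 0.0382
grasp_force: 0.0
t 3.82 p [0.6119 0.256  0.1397] z [-1.e-04 -0.e+00 -1.e+00] w 0.0382 f [-0.  -0.8  0.2]
(0.61, 0.2538, 0.137) tool mm [-2.7  1.1  2.7] n 1 each [-0.0027  0.0011  0.0027]
(0.61, 0.2538, 0.31) tool mm [  -0.   -0. -173.] n 5 each [-0.     -0.     -0.0346]
(0.489, -0.143, 0.31) tool mm [-281.5  304.7    0. ] n 11 each [-0.0256  0.0277  0.    ]
(0.489, -0.143, 0.11) tool mm [  0.   0. 200.] n 6 each [0.     0.     0.0333]
```

```bash
python3 -m inch '[[-0.6,-0.0025,0.001,0.0025,0,0,0],[-0.6,0,0,0,0,0,0],[-0.6,0,0,0,0,0,0],[-0.6,0,0,0,0,0,0],[-0.6,0,0,0,0,0,0]]' 25
python3 -m inch '[[-0.6,0,0,-0.015,0,0,0],[-0.6,0,0,-0.03,0,0,0],[-0.6,0,0,-0.035,0,0,0],[-0.6,0,0,-0.035,0,0,0],[-0.6,0,0,-0.035,0,0,0],[-0.6,0,0,-0.03,0,0,0],[-0.6,0,0,0,0,0,0],[-0.6,0,0,0,0,0,0]]'
python3 -c "
from h import *
go((.489,-.143,.31))"
```

```text
t: 4.23
position: [0.61, 0.2539, 0.137]
ee_rot: [0.975, 0.223, -0.0, 0.0]
force: [-0.5, -0.1, -0.8]
width: 0.0296
grasp_force: 25.0
t: 4.9
position: [0.6106, 0.2541, 0.3187]
ee_rot: [0.975, 0.223, 0.001, -0.0]
force: [-0.3, -0.6, -3.7]
width: 0.0293
grasp_force: 25.0
t 4.9 p [0.6106 0.2541 0.3187] z [ 0.0028  0.001  -1.    ] w 0.0293 f [-0.3 -0.6 -3.7]
(0.489, -0.143, 0.31) tool mm [-282.2  304.7    7.9] n 11 each [-0.0257  0.0277  0.0007]
```

```bash
python3 -m inch '[[-0.6,-0.0128,0.0138,0,0,0,0],[-0.6,-0.0257,0.0277,0,0,0,0],[-0.6,-0.0257,0.0277,0,0,0,0],[-0.6,-0.0257,0.0277,0,0,0,0],[-0.6,-0.0257,0.0277,0,0,0,0],[-0.6,-0.0257,0.0277,0,0,0,0],[-0.6,-0.0257,0.0277,0,0,0,0]]' >/dev/null
python3 -m inch '[[-0.6,-0.0257,0.0277,0,0,0,0],[-0.6,-0.0257,0.0277,0,0,0,0],[-0.6,-0.0257,0.0277,0,0,0,0],[-0.6,-0.0257,0.0277,0,0,0,0],[-0.6,-0.0128,0.0138,0,0,0,0],[-0.6,0,0,0,0,0,0],[-0.6,0,0,0,0,0,0]]'
python3 -c "
from h import *
go((.489,-.143,.31),(.489,-.143,.115))"
```

```text
t: 6.07
position: [0.4866, -0.1437, 0.3151]
ee_rot: [0.975, 0.222, -0.002, -0.001]
force: [-0.3, -0.1, -2.6]
width: 0.0296
grasp_force: 25.0
t 6.07 p [ 0.4866 -0.1437  0.3151] z [-0.0037  0.0015 -1.    ] w 0.0296 f [-0.3 -0.1 -2.6]
(0.489, -0.143, 0.31) tool mm [2.4 0.4 5.1] n 1 each [0.0024 0.0004 0.0051]
(0.489, -0.143, 0.115) tool mm [  0.5   0.6 195. ] n 5 each [0.0001 0.0001 0.039 ]
```

```bash
python3 -m inch '[[-0.6,0.001,0,0.02,0,0,0],[-0.6,0.001,0,0.036,0,0,0],[-0.6,0,0,0.036,0,0,0],[-0.6,0,0,0.036,0,0,0],[-0.6,0,0,0.036,0,0,0],[-0.6,0,0,0.025,0,0,0],[-0.6,0,0,0,0,0,0],[-0.6,0,0,0,0,0,0]]'
python3 -c "
from h import *
go((.489,-.143,.1085))"
```

```text
t: 6.73
position: [0.4888, -0.1409, 0.1266]
ee_rot: [0.975, 0.224, -0.002, -0.001]
force: [0.3, 0.1, -2.2]
width: 0.0295
grasp_force: 25.0
t 6.73 p [ 0.4888 -0.1409  0.1266] z [-0.0045  0.0016 -1.    ] w 0.0295 f [ 0.3  0.1 -2.2]
(0.489, -0.143, 0.1085) tool mm [-0.7  2.  18.1] n 1 each [-0.0007  0.002   0.0181]
```

```bash
python3 -m inch '[[-0.6,0,0,0.01,0,0,0],[-0.6,0,0,0.004,0,0,0],[-0.6,0,0,0.002,0,0,0],[-0.6,0,0,0.001,0,0,0],[-0.6,0,0,0,0,0,0],[-0.6,0,0,0,0,0,0]]'
```

```text
t: 7.23
position: [0.4902, -0.1425, 0.1117]
ee_rot: [0.975, 0.223, 0.0, 0.0]
force: [0.4, 0.1, -3.1]
width: 0.0296
grasp_force: 25.0
```

```bash
python3 -m inch '[[-0.6,0,0,0.0015,0,0,0],[-0.6,0,0,0.001,0,0,0],[-0.6,0,0,0.001,0,0,0],[-0.6,0,0,0,0,0,0]]'; python3 -m inch '[[-0.6,0,0,0.0005,0,0,0],[-0.6,0,0,0,0,0,0]]'
```

```text
t: 7.57
position: [0.4897, -0.1424, 0.1075]
ee_rot: [0.975, 0.223, -0.0, -0.0]
force: [-0.7, 0.5, -1.6]
width: 0.0295
grasp_force: 25.0
t: 7.73
position: [0.4898, -0.1424, 0.107]
ee_rot: [0.975, 0.223, -0.0, -0.0]
force: [0.3, -0.2, -2.2]
width: 0.0296
grasp_force: 25.0
```

```bash
python3 -m inch '[[-0.6,0,0,0.001,0,0,0],[-0.6,0,0,0,0,0,0]]'; python3 -m inch '[[-0.6,0,0,0.001,0,0,0],[-0.6,0,0,0,0,0,0]]';python3 -c "
from h import *
go((.5,.0,.25)); snap('side','s1')
cv2.imwrite('pics/s1c.png',cv2.resize(cv2.imread('pics/s1.png')[120:280,240:460],None,fx=3,fy=3))"
```

```text
t: 7.9
position: [0.4904, -0.1424, 0.1069]
ee_rot: [0.975, 0.223, 0.0, 0.0]
force: [-0.9, 1.5, 6.1]
width: 0.0294
grasp_force: 25.0
t: 8.07
position: [0.4908, -0.1423, 0.1068]
ee_rot: [0.975, 0.223, 0.001, 0.0]
force: [-3.3, 3.2, 15.9]
width: 0.0289
grasp_force: 25.0
t 8.07 p [ 0.4908 -0.1423  0.1068] z [ 0.0018 -0.     -1.    ] w 0.0289 f [-3.3  3.2 15.9]
(0.5, 0.0, 0.25) tool mm [  70.4 -124.1 -143.2] n 6 each [ 0.0117 -0.0207 -0.0239]
```

View pics/s1c.png

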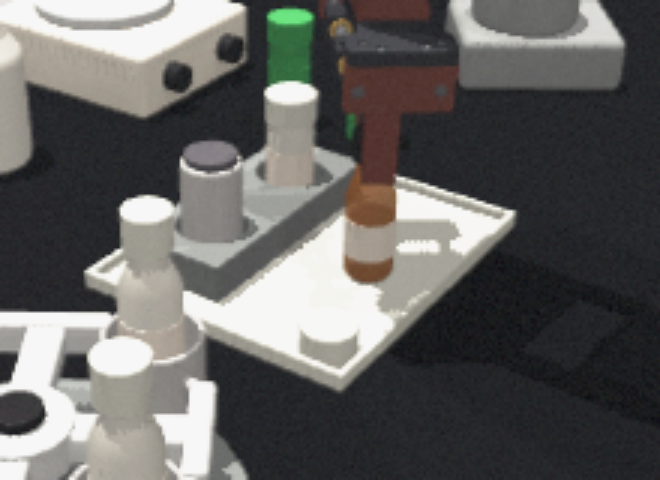

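The glass stands upright on the clear tray floor (crop around (370,230)). I release it and go to the tall.

```bash
python3 -m inch '[[-0.6,0,0,-0.0012,0,0,0],[0.5,0,0,0,0,0,0],[0.5,0,0,0,0,0,0],[0.5,0,0,0,0,0,0],[0.5,0,0,0,0,0,0],[0.5,0,0,0,0,0,0]]'
python3 -m inch '[[0.5,0,0,-0.02,0,0,0],[0.5,0,0,-0.035,0,0,0],[0.5,0,0,-0.035,0,0,0],[0.5,0,0,-0.04,0,0,0],[0.5,0,0,0,0,0,0]]'
python3 -c "
from h import *
go((.4905,.2076,.24),(.4905,.2076,.155))"
```

```text
t: 8.62
position: [0.4898, -0.1424, 0.1062]
ee_rot: [0.975, 0.223, -0.0, -0.0]
force: [-0.0, -0.1, 0.1]
width: 0.0595
grasp_force: 0.0
t: 9.03
position: [0.4936, -0.1435, 0.2432]
ee_rot: [0.975, 0.223, 0.005, 0.003]
force: [2.2, -0.4, 0.5]
width: 0.0657
grasp_force: 0.0
t 9.03 p [ 0.4936 -0.1435  0.2432] z [ 0.0108 -0.0034 -0.9999] w 0.0657 f [ 2.2 -0.4  0.5]
(0.4905, 0.2076, 0.24) tool mm [ 149.9 -317.6    1.9] n 9 each [ 0.0167 -0.0353  0.0002]
(0.4905, 0.2076, 0.155) tool mm [-0.7 -0.7 85. ] n 3 each [-0.0002 -0.0002  0.0283]
```

```bash
python3 -m inch '[[0.5,0.0167,-0.0353,0,0,0,0],[0.5,0.0167,-0.0353,0,0,0,0],[0.5,0.0167,-0.0353,0,0,0,0],[0.5,0.0167,-0.0353,0,0,0,0],[0.5,0.0167,-0.0353,0,0,0,0],[0.5,0.0167,-0.0353,0,0,0,0],[0.5,0.0167,-0.0353,0,0,0,0],[0.5,0.0167,-0.0353,0,0,0,0]]' >/dev/null
python3 -m inch '[[0.5,0.0167,-0.0353,0,0,0,0],[0.5,0,0,0,0,0,0],[0.5,0,0,0,0,0,0],[0.5,0,0,0,0,0,0]]'
python3 -c "
from h import *
go((.4905,.2076,.155))"
```

```text
t: 10.03
position: [0.4866, 0.2088, 0.2358]
ee_rot: [0.975, 0.223, -0.001, 0.0]
force: [0.2, -0.7, -1.0]
width: 0.0661
grasp_force: 0.0
t 10.03 p [0.4866 0.2088 0.2358] z [-1.e-03 -7.e-04 -1.e+00] w 0.0661 f [ 0.2 -0.7 -1. ]
(0.4905, 0.2076, 0.155) tool mm [ 3.1  2.7 80.8] n 3 each [0.001  0.0009 0.0269]
```

```bash
python3 -m inch '[[0.5,0.003,0.0027,0.02,0,0,0],[0.5,0,0,0.03,0,0,0],[0.5,0,0,0.03,0,0,0],[0.5,0,0,0,0,0,0],[0.5,0,0,0,0,0,0],[0.5,0,0,0,0,0,0]]'
python3 -c "
from h import *
go((.4905,.2076,.155))"
```

```text
t: 10.53
position: [0.4917, 0.2072, 0.1574]
ee_rot: [0.975, 0.222, 0.0, -0.0]
force: [-0.1, -0.7, -0.1]
width: 0.0658
grasp_force: 0.0
t 10.53 p [0.4917 0.2072 0.1574] z [ 8.e-04  3.e-04 -1.e+00] w 0.0658 f [-0.1 -0.7 -0.1]
(0.4905, 0.2076, 0.155) tool mm [-0.9 -0.9  2.4] n 1 each [-0.0009 -0.0009  0.0024]
```

```bash
python3 -m inch '[[-0.7,-0.0009,-0.0009,0.002,0,0,0],[-0.7,0,0,0,0,0,0],[-0.7,0,0,0,0,0,0],[-0.7,0,0,0,0,0,0],[-0.7,0,0,0,0,0,0],[-0.7,0,0,0,0,0,0],[-0.7,0,0,0,0,0,0],[-0.7,0,0,0,0,0,0]]'
python3 -m inch '[[-0.7,0,0,-0.01,0,0,0],[-0.7,0,0,-0.025,0,0,0],[-0.7,0,0,-0.03,0,0,0],[-0.7,0,0,-0.025,0,0,0],[-0.7,0,0,0,0,0,0],[-0.7,0,0,0,0,0,0],[-0.7,0,0,0,0,0,0]]'
python3 -c "
from h import *
go((.4905,.2076,.25),(.6105,.2535,.25))"
```

```text
t: 11.2
position: [0.4899, 0.2085, 0.1547]
ee_rot: [0.975, 0.223, 0.0, -0.0]
force: [-0.4, 0.5, 2.1]
width: 0.027
grasp_force: 25.0
t: 11.78
position: [0.4891, 0.2081, 0.2438]
ee_rot: [0.975, 0.223, -0.001, 0.0]
force: [-0.3, 0.1, -1.6]
width: 0.0278
grasp_force: 25.0
t 11.78 p [0.4891 0.2081 0.2438] z [-1.1e-03 -4.0e-04 -1.0e+00] w 0.0278 f [-0.3  0.1 -1.6]
(0.4905, 0.2076, 0.25) tool mm [ 1.1  1.1 -6.2] n 1 each [ 0.0011  0.0011 -0.0062]
(0.6105, 0.2535, 0.25) tool mm [ 1.28e+02  1.08e+01 -1.00e-01] n 4 each [ 0.032   0.0027 -0.    ]
```

```bash
python3 -m inch '[[-0.7,0.0145,0.0015,0,0,0,0],[-0.7,0.029,0.0025,0,0,0,0],[-0.7,0.029,0.0025,0,0,0,0],[-0.7,0.029,0.0025,0,0,0,0],[-0.7,0.0275,0.0025,0,0,0,0],[-0.7,0,0,0,0,0,0],[-0.7,0,0,0,0,0,0],[-0.7,0,0,0,0,0,0]]'
python3 -c "
from h import *
go((.6107,.2537,.157))"
```

```text
t: 12.45
position: [0.6093, 0.2535, 0.2423]
ee_rot: [0.975, 0.223, -0.002, 0.0]
force: [-0.8, -0.4, -1.6]
width: 0.0278
grasp_force: 25.0
t 12.45 p [0.6093 0.2535 0.2423] z [-0.0041 -0.0016 -1.    ] w 0.0278 f [-0.8 -0.4 -1.6]
(0.6107, 0.2537, 0.157) tool mm [ 1.8  0.5 85.2] n 3 each [0.0006 0.0002 0.0284]
```

```bash
python3 -m inch '[[-0.7,0.001,0,0.015,0,0,0],[-0.7,0.0005,0,0.025,0,0,0],[-0.7,0,0,0.025,0,0,0],[-0.7,0,0,0.012,0,0,0],[-0.7,0,0,0.004,0,0,0],[-0.7,0,0,0,0,0,0],[-0.7,0,0,0,0,0,0]]'
python3 -m inch '[[-0.7,0,0,0.001,0,0,0],[-0.7,0,0,0,0,0,0]]'
```

```text
t: 13.03
position: [0.6125, 0.2549, 0.1643]
ee_rot: [0.975, 0.223, 0.0, -0.0]
force: [0.9, 0.7, -2.2]
width: 0.0274
grasp_force: 25.0
t: 13.2
position: [0.6129, 0.255, 0.1638]
ee_rot: [0.975, 0.223, 0.001, -0.0]
force: [-0.1, -0.3, -1.8]
width: 0.0272
grasp_force: 25.0
```

```bash
python3 -m inch '[[-0.7,-0.001,0,0.004,0,0,0],[-0.7,0,0,0.002,0,0,0],[-0.7,0,0,0,0,0,0],[-0.7,0,0,0,0,0,0]]'
python3 -m inch '[[-0.7,0,0,0.001,0,0,0],[-0.7,0,0,0,0,0,0]]'
```

```text
t: 13.53
position: [0.6112, 0.2543, 0.1562]
ee_rot: [0.975, 0.223, -0.0, 0.0]
force: [-0.5, -0.1, -2.1]
width: 0.0278
grasp_force: 25.0
t: 13.7
position: [0.6113, 0.2543, 0.1552]
ee_rot: [0.975, 0.223, -0.0, 0.0]
force: [0.2, 0.4, -2.6]
width: 0.0279
grasp_force: 25.0
```

```bash
python3 -m inch '[[-0.7,0,0,0.001,0,0,0],[-0.7,0,0,0,0,0,0]]'; python3 -m inch '[[-0.7,0,0,0.001,0,0,0],[-0.7,0,0,0,0,0,0]]'
```

```text
t: 13.87
position: [0.6117, 0.2545, 0.1547]
ee_rot: [0.975, 0.223, 0.0, -0.0]
force: [-0.2, 0.7, 0.8]
width: 0.0274
grasp_force: 25.0
t: 14.03
position: [0.6121, 0.2546, 0.1547]
ee_rot: [0.975, 0.223, 0.001, -0.0]
force: [-0.8, -0.2, 6.4]
width: 0.0274
grasp_force: 25.0
```

Seated on the bucket floor at the height it was picked from. I release it and head for short_b.

```bash
python3 -m inch '[[-0.7,0,0,-0.001,0,0,0],[0.5,0,0,0,0,0,0],[0.5,0,0,0,0,0,0],[0.5,0,0,0,0,0,0],[0.5,0,0,0,0,0,0],[0.5,0,0,0,0,0,0],[0.5,0,0,0,0,0,0]]'
python3 -m inch '[[0.5,0,0,-0.015,0,0,0],[0.5,0,0,-0.03,0,0,0],[0.5,0,0,-0.03,0,0,0],[0.5,0,0,-0.015,0,0,0],[0.5,0,0,0,0,0,0],[0.5,0,0,0,0,0,0]]'
python3 -c "
from h import *
go((.5773,-.2099,.24),(.5773,-.2099,.091)); snap('top','top1')
cv2.imwrite('pics/top1c.png',cv2.resize(cv2.imread('pics/top1.png')[120:300,120:450],None,fx=2.4,fy=2.4))"
```

```text
t: 14.62
position: [0.6113, 0.2543, 0.1543]
ee_rot: [0.975, 0.223, -0.0, 0.0]
force: [-0.3, 0.2, 0.3]
width: 0.0634
grasp_force: 0.0
t: 15.12
position: [0.6117, 0.2544, 0.245]
ee_rot: [0.975, 0.223, 0.001, -0.0]
force: [-0.1, 0.5, -0.8]
width: 0.0656
grasp_force: 0.0
t 15.12 p [0.6117 0.2544 0.245 ] z [ 1.7e-03  7.0e-04 -1.0e+00] w 0.0656 f [-0.1  0.5 -0.8]
(0.5773, -0.2099, 0.24) tool mm [-232.8  403.2    4.7] n 12 each [-0.0194  0.0336  0.0004]
(0.5773, -0.2099, 0.091) tool mm [ -0.3  -0.  149. ] n 4 each [-0.0001 -0.      0.0372]
```

View pics/top1c.png

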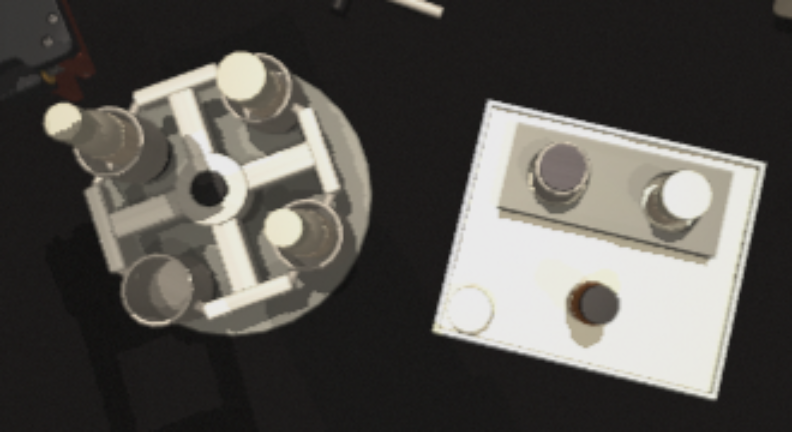

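Tall now stands in the former glass bucket (crop cap (62,120)). The left bucket (155,290) is empty, the glass is parked at (600,303), and short_b is in the rack at (687,195).

```bash
python3 -m inch '[[0.6,-0.0194,0.0336,0,0,0,0],[0.6,-0.0194,0.0336,0,0,0,0],[0.6,-0.0194,0.0336,0,0,0,0],[0.6,-0.0194,0.0336,0,0,0,0],[0.6,-0.0194,0.0336,0,0,0,0],[0.6,-0.0194,0.0336,0,0,0,0],[0.6,-0.0194,0.0336,0,0,0,0],[0.6,-0.0194,0.0336,0,0,0,0]]' >/dev/null
python3 -m inch '[[0.6,-0.0194,0.0336,0,0,0,0],[0.6,-0.0194,0.0336,0,0,0,0],[0.6,-0.0194,0.0336,0,0,0,0],[0.6,-0.0194,0.0336,0,0,0,0],[0.6,0,0,0,0,0,0],[0.6,0,0,0,0,0,0],[0.6,0,0,0,0,0,0]]'
python3 -c "
from h import *
go((.5773,-.2099,.091))"
```

```text
t: 16.42
position: [0.5762, -0.2095, 0.2427]
ee_rot: [0.975, 0.223, -0.001, -0.001]
force: [-0.1, -0.3, -0.3]
width: 0.0701
grasp_force: 0.0
t 16.42 p [ 0.5762 -0.2095  0.2427] z [-0.0026  0.0013 -1.    ] w 0.0701 f [-0.1 -0.3 -0.3]
(0.5773, -0.2099, 0.091) tool mm [  1.1   1.2 151.7] n 4 each [0.0003 0.0003 0.0379]
```

```bash
python3 -m inch '[[0.6,0.0005,0.0005,0.02,0,0,0],[0.6,0.0005,0.0005,0.038,0,0,0],[0.6,0,0,0.038,0,0,0],[0.6,0,0,0.035,0,0,0],[0.6,0,0,0.018,0,0,0],[0.6,0,0,0,0,0,0],[0.6,0,0,0,0,0,0],[0.6,0,0,0,0,0,0]]'
python3 -c "
from h import *
go((.5773,-.2099,.091))"
```

```text
t: 17.08
position: [0.5793, -0.2097, 0.0964]
ee_rot: [0.975, 0.224, 0.001, 0.0]
force: [0.3, 0.4, -0.3]
width: 0.07
grasp_force: 0.0
t 17.08 p [ 0.5793 -0.2097  0.0964] z [ 1.3e-03 -4.0e-04 -1.0e+00] w 0.07 f [ 0.3  0.4 -0.3]
(0.5773, -0.2099, 0.091) tool mm [-1.9 -0.7  5.4] n 1 each [-0.0019 -0.0007  0.0054]
```

```bash
python3 -m inch '[[-0.4,-0.0015,-0.0005,0.003,0,0,0],[-0.4,0,0,0,0,0,0],[-0.4,0,0,0,0,0,0],[-0.4,0,0,0,0,0,0],[-0.4,0,0,0,0,0,0],[-0.4,0,0,0,0,0,0],[-0.4,0,0,0,0,0,0]]'
python3 -m inch '[[-0.4,0,0,-0.01,0,0,0],[-0.4,0,0,-0.025,0,0,0],[-0.4,0,0,-0.035,0,0,0],[-0.4,0,0,-0.035,0,0,0],[-0.4,0,0,-0.035,0,0,0],[-0.4,0,0,-0.035,0,0,0],[-0.4,0,0,-0.015,0,0,0],[-0.4,0,0,0,0,0,0]]'
python3 -c "
from h import *
go((.4926,.2071,.285))"
```

```text
t: 17.67
position: [0.5771, -0.2108, 0.0929]
ee_rot: [0.975, 0.223, 0.0, 0.0]
force: [-0.8, 0.5, 3.9]
width: 0.0387
grasp_force: 25.0
t: 18.33
position: [0.5787, -0.2114, 0.2875]
ee_rot: [0.975, 0.223, 0.003, 0.002]
force: [0.9, -0.2, -2.1]
width: 0.0383
grasp_force: 25.0
t 18.33 p [ 0.5787 -0.2114  0.2875] z [ 0.0076 -0.003  -1.    ] w 0.0383 f [ 0.9 -0.2 -2.1]
(0.4926, 0.2071, 0.285) tool mm [ 104.4 -414.4    0.6] n 11 each [ 0.0095 -0.0377  0.0001]
```

```bash
python3 -m inch '[[-0.4,0.0044,-0.0173,0,0,0,0],[-0.4,0.0087,-0.0345,0,0,0,0],[-0.4,0.0087,-0.0345,0,0,0,0],[-0.4,0.0087,-0.0345,0,0,0,0],[-0.4,0.0087,-0.0345,0,0,0,0],[-0.4,0.0087,-0.0345,0,0,0,0],[-0.4,0.0087,-0.0345,0,0,0,0]]' >/dev/null
python3 -m inch '[[-0.4,0.0087,-0.0345,0,0,0,0],[-0.4,0.0087,-0.0345,0,0,0,0],[-0.4,0.0087,-0.0345,0,0,0,0],[-0.4,0.0087,-0.0345,0,0,0,0],[-0.4,0.0087,-0.0345,0,0,0,0],[-0.4,0.0044,-0.0173,0,0,0,0],[-0.4,0,0,0,0,0,0],[-0.4,0,0,0,0,0,0]]'
python3 -c "
from h import *
go((.4926,.2071,.127))"
```

```text
t: 19.58
position: [0.489, 0.2083, 0.2805]
ee_rot: [0.975, 0.224, -0.002, 0.0]
force: [-0.4, -0.4, -1.3]
width: 0.0388
grasp_force: 25.0
t 19.58 p [0.489  0.2083 0.2805] z [-0.0033 -0.0016 -1.    ] w 0.0388 f [-0.4 -0.4 -1.3]
(0.4926, 0.2071, 0.127) tool mm [  3.2   2.6 153.5] n 4 each [0.0008 0.0007 0.0384]
```

```bash
python3 -m inch '[[-0.4,0.002,0.002,0.01,0,0,0],[-0.4,0.001,0.0005,0.025,0,0,0],[-0.4,0,0,0.025,0,0,0],[-0.4,0,0,0.015,0,0,0],[-0.4,0,0,0,0,0,0],[-0.4,0,0,0,0,0,0],[-0.4,0,0,0,0,0,0]]'
python3 -c "
from h import *
go((.4926,.2071,.124))"
```

```text
t: 20.17
position: [0.4952, 0.2061, 0.2077]
ee_rot: [0.975, 0.222, 0.0, -0.0]
force: [0.1, 0.3, -0.4]
width: 0.0385
grasp_force: 25.0
t 20.17 p [0.4952 0.2061 0.2077] z [ 4.e-04  1.e-04 -1.e+00] w 0.0385 f [ 0.1  0.3 -0.4]
(0.4926, 0.2071, 0.124) tool mm [-2.  -2.1 83.7] n 3 each [-0.0007 -0.0007  0.0279]
```

```bash
python3 -m inch '[[-0.4,-0.002,-0.0015,0.01,0,0,0],[-0.4,0,0,0.022,0,0,0],[-0.4,0,0,0.022,0,0,0],[-0.4,0,0,0.015,0,0,0],[-0.4,0,0,0.006,0,0,0],[-0.4,0,0,0,0,0,0],[-0.4,0,0,0,0,0,0],[-0.4,0,0,0,0,0,0]]'
python3 -m inch '[[-0.4,0,0,0,0,0,0],[-0.4,0,0,0,0,0,0]]'
```

```text
t: 20.83
position: [0.493, 0.2075, 0.1335]
ee_rot: [0.975, 0.223, 0.001, -0.0]
force: [-0.8, -0.2, -1.8]
width: 0.0387
grasp_force: 25.0
t: 21.0
position: [0.4928, 0.2075, 0.1333]
ee_rot: [0.975, 0.223, 0.001, -0.0]
force: [0.4, 0.3, -1.2]
width: 0.0384
grasp_force: 25.0
```

```bash
python3 -m inch '[[-0.4,0,0,0.006,0,0,0],[-0.4,0,0,0.002,0,0,0],[-0.4,0,0,0,0,0,0],[-0.4,0,0,0,0,0,0],[-0.4,0,0,0,0,0,0]]'
python3 -m inch '[[-0.4,0,0,0.001,0,0,0],[-0.4,0,0,0,0,0,0]]'
```

```text
t: 21.42
position: [0.4921, 0.2072, 0.1243]
ee_rot: [0.975, 0.223, -0.0, 0.0]
force: [-0.0, 0.6, -1.8]
width: 0.0388
grasp_force: 25.0
t: 21.58
position: [0.4922, 0.2072, 0.1233]
ee_rot: [0.975, 0.223, 0.0, 0.0]
force: [-0.5, -0.1, -1.9]
width: 0.0387
grasp_force: 25.0
```

```bash
for i in 1; do python3 -m inch '[[-0.4,0,0,0.001,0,0,0],[-0.4,0,0,0,0,0,0]]'; done; python3 -m inch '[[-0.4,0,0,0.001,0,0,0],[-0.4,0,0,0,0,0,0]]'
```

```text
t: 21.75
position: [0.4926, 0.2075, 0.1229]
ee_rot: [0.975, 0.223, 0.0, -0.0]
force: [-0.3, -0.1, 4.5]
width: 0.0384
grasp_force: 25.0
t: 21.92
position: [0.493, 0.2078, 0.1227]
ee_rot: [0.975, 0.223, 0.001, -0.0]
force: [-2.3, 0.1, 12.2]
width: 0.0383
grasp_force: 25.0
```

Seated. I release it and return to the glass.

```bash
python3 -m inch '[[-0.4,0,0,-0.0012,0,0,0],[0.6,0,0,0,0,0,0],[0.6,0,0,0,0,0,0],[0.6,0,0,0,0,0,0],[0.6,0,0,0,0,0,0],[0.6,0,0,0,0,0,0],[0.6,0,0,0,0,0,0]]'
python3 -m inch '[[0.6,0,0,-0.015,0,0,0],[0.6,0,0,-0.035,0,0,0],[0.6,0,0,-0.035,0,0,0],[0.6,0,0,-0.03,0,0,0],[0.6,0,0,-0.01,0,0,0],[0.6,0,0,0,0,0,0],[0.6,0,0,0,0,0,0]]'
python3 -c "
from h import *
go((.4898,-.1424,.24))"
```

```text
t: 22.5
position: [0.4921, 0.2072, 0.1225]
ee_rot: [0.975, 0.223, -0.0, 0.0]
force: [-0.8, -0.3, -1.0]
width: 0.0695
grasp_force: 0.0
t: 23.08
position: [0.4919, 0.2071, 0.2472]
ee_rot: [0.975, 0.223, 0.0, -0.0]
force: [-1.1, -0.3, 0.2]
width: 0.07
grasp_force: 0.0
t 23.08 p [0.4919 0.2071 0.2472] z [ 1.e-04  1.e-04 -1.e+00] w 0.07 f [-1.1 -0.3  0.2]
(0.4898, -0.1424, 0.24) tool mm [-153.9  313.8    7.1] n 9 each [-0.0171  0.0349  0.0008]
```

```bash
python3 -m inch '[[0.6,-0.0171,0.0349,0,0,0,0],[0.6,-0.0171,0.0349,0,0,0,0],[0.6,-0.0171,0.0349,0,0,0,0],[0.6,-0.0171,0.0349,0,0,0,0],[0.6,-0.0171,0.0349,0,0,0,0],[0.6,-0.0171,0.0349,0,0,0,0],[0.6,-0.0171,0.0349,0,0,0,0],[0.6,-0.0171,0.0349,0,0,0,0]]' >/dev/null
python3 -m inch '[[0.6,-0.0171,0.0349,0,0,0,0],[0.6,0,0,0,0,0,0],[0.6,0,0,0,0,0,0],[0.6,0,0,0,0,0,0]]'
python3 -c "
from h import *
go((.4898,-.1424,.107)); p,d=snap('top','top2')
c=env.calibration('top');K=np.array(c['intrinsics']);T=np.linalg.inv(np.array(c['extrinsics']))
vv,uu=np.mgrid[:400,:640]; xy=cv2.undistortPoints(np.stack([uu,vv],-1).reshape(-1,1,2).astype(float),K,np.array(c['dist_coeffs'])).reshape(400,640,2)
W=(np.dstack([xy,np.ones((400,640))])*d[...,None])@T[:3,:3].T+T[:3,3]
for zt,x,y in[(.113,.489,-.143),(.128,.4926,.2071),(.163,.611,.254)]:
  m=(abs(W[...,2]-zt)<.006)&(np.hypot(W[...,0]-x,W[...,1]-y)<.03); P=W[m]; print(len(P), P.mean(0).round(4) if len(P) else '', np.ptp(P,axis=0).round(3) if len(P) else '')
cv2.imwrite('pics/top2c.png',cv2.resize(cv2.imread('pics/top2.png')[120:300,120:450],None,fx=2.4,fy=2.4))"
```

```text
t: 24.08
position: [0.489, -0.1421, 0.2457]
ee_rot: [0.975, 0.223, -0.002, -0.001]
force: [0.9, 0.3, -0.4]
width: 0.0704
grasp_force: 0.0
t 24.08 p [ 0.489  -0.1421  0.2457] z [-0.0035  0.0015 -1.    ] w 0.0704 f [ 0.9  0.3 -0.4]
(0.4898, -0.1424, 0.107) tool mm [  0.9   1.  138.7] n 4 each [0.0002 0.0003 0.0347]
0  
372 [0.4929 0.2067 0.1277] [0.036 0.038 0.01 ]
204 [0.6128 0.2533 0.1625] [0.026 0.027 0.008]
```

View pics/top2c.png

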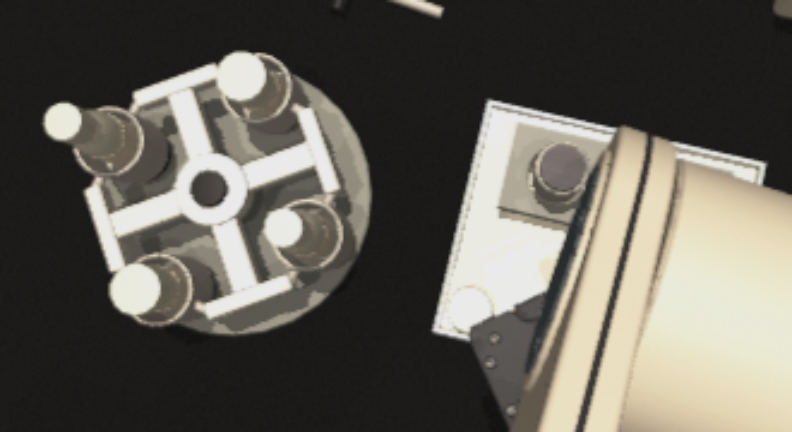

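The rotor is right: tall caps at (62,120) and (283,228), short caps at (242,77) and (135,288), with heights matching fully seated bottles. Next is the glass.

```bash
python3 -m inch '[[0.6,0.0005,0.0005,0.02,0,0,0],[0.6,0,0,0.035,0,0,0],[0.6,0,0,0.035,0,0,0],[0.6,0,0,0.03,0,0,0],[0.6,0,0,0.014,0,0,0],[0.6,0,0,0,0,0,0],[0.6,0,0,0,0,0,0],[0.6,0,0,0,0,0,0]]'
python3 -c "
from h import *
go((.4898,-.1424,.1065))"
```

```text
t: 24.8
position: [0.4916, -0.142, 0.1144]
ee_rot: [0.975, 0.224, 0.0, 0.0]
force: [0.6, -0.1, 0.7]
width: 0.0702
grasp_force: 0.0
t 24.8 p [ 0.4916 -0.142   0.1144] z [ 1.e-03 -3.e-04 -1.e+00] w 0.0702 f [ 0.6 -0.1  0.7]
(0.4898, -0.1424, 0.1065) tool mm [-1.7 -0.4  7.9] n 1 each [-0.0017 -0.0004  0.0079]
```

```bash
python3 -m inch '[[0.6,-0.0015,-0.0003,0.006,0,0,0],[-0.6,0,0,0,0,0,0],[-0.6,0,0,0,0,0,0],[-0.6,0,0,0,0,0,0],[-0.6,0,0,0,0,0,0],[-0.6,0,0,0,0,0,0],[-0.6,0,0,0,0,0,0],[-0.6,0,0,0,0,0,0]]'
python3 -m inch '[[-0.6,0,0,0,0,0,0],[-0.6,0,0,0,0,0,0],[-0.6,0,0,0,0,0,0]]'
python3 -m inch '[[-0.6,0,0,-0.01,0,0,0],[-0.6,0,0,-0.025,0,0,0],[-0.6,0,0,-0.025,0,0,0],[-0.6,0,0,-0.015,0,0,0],[-0.6,0,0,0,0,0,0],[-0.6,0,0,0,0,0,0],[-0.6,0,0,0,0,0,0]]'
python3 -c "
from h import *
go((.5775,-.2103,.18))"
```

```text
t: 25.47
position: [0.4893, -0.1432, 0.1076]
ee_rot: [0.975, 0.223, -0.0, -0.0]
force: [0.6, 1.5, 2.3]
width: 0.0295
grasp_force: 25.0
t: 25.72
position: [0.4893, -0.1431, 0.1076]
ee_rot: [0.975, 0.223, -0.0, -0.0]
force: [-0.1, 0.6, 3.2]
width: 0.0294
grasp_force: 25.0
t: 26.3
position: [0.4886, -0.143, 0.1818]
ee_rot: [0.975, 0.223, -0.001, -0.0]
force: [-1.0, -0.1, -2.5]
width: 0.0296
grasp_force: 25.0
t 26.3 p [ 0.4886 -0.143   0.1818] z [-1.3e-03  4.0e-04 -1.0e+00] w 0.0296 f [-1.  -0.1 -2.5]
(0.5775, -0.2103, 0.18) tool mm [50.8 99.3  1.7] n 3 each [0.0169 0.0331 0.0006]
```

```bash
python3 -m inch '[[-0.6,0.0063,0.0123,0,0,0,0],[-0.6,0.0127,0.025,0,0,0,0],[-0.6,0.0127,0.025,0,0,0,0],[-0.6,0.0127,0.025,0,0,0,0],[-0.6,0.0063,0.0123,0,0,0,0],[-0.6,0,0,0,0,0,0],[-0.6,0,0,0,0,0,0],[-0.6,0,0,0,0,0,0]]'
python3 -c "
from h import *
go((.5775,-.2103,.11))"
```

```text
t: 26.97
position: [0.5766, -0.21, 0.181]
ee_rot: [0.975, 0.223, -0.002, -0.001]
force: [0.3, 0.4, -3.1]
width: 0.0294
grasp_force: 25.0
t 26.97 p [ 0.5766 -0.21    0.181 ] z [-0.0035  0.0014 -1.    ] w 0.0294 f [ 0.3  0.4 -3.1]
(0.5775, -0.2103, 0.11) tool mm [ 0.8  0.8 71. ] n 2 each [0.0004 0.0004 0.0355]
```

```bash
python3 -m inch '[[-0.6,0.0003,0.0003,0.01,0,0,0],[-0.6,0,0,0.02,0,0,0],[-0.6,0,0,0.02,0,0,0],[-0.6,0,0,0.012,0,0,0],[-0.6,0,0,0.004,0,0,0],[-0.6,0,0,0,0,0,0],[-0.6,0,0,0,0,0,0],[-0.6,0,0,0,0,0,0]]'
python3 -m inch '[[-0.6,0,0,0,0,0,0]]'
```

```text
t: 27.63
position: [0.5793, -0.2111, 0.1175]
ee_rot: [0.975, 0.223, 0.001, 0.0]
force: [0.3, 0.4, -2.5]
width: 0.0297
grasp_force: 25.0
t: 27.72
position: [0.5794, -0.2112, 0.1176]
ee_rot: [0.975, 0.223, 0.001, 0.001]
force: [0.1, -0.0, -2.7]
width: 0.0295
grasp_force: 25.0
```

```bash
python3 -m inch '[[-0.6,-0.001,0,0.005,0,0,0],[-0.6,0,0,0.002,0,0,0],[-0.6,0,0,0,0,0,0],[-0.6,0,0,0,0,0,0]]'
python3 -m inch '[[-0.6,0,0,0.001,0,0,0],[-0.6,0,0,0,0,0,0]]'
```

```text
t: 28.05
position: [0.5776, -0.2114, 0.1094]
ee_rot: [0.975, 0.223, -0.0, -0.0]
force: [0.0, 0.6, -1.7]
width: 0.0297
grasp_force: 25.0
t: 28.22
position: [0.5778, -0.2114, 0.1085]
ee_rot: [0.975, 0.223, -0.0, -0.0]
force: [-0.1, -0.1, -2.0]
width: 0.0294
grasp_force: 25.0
```

```bash
python3 -m inch '[[-0.6,0,0,0.001,0,0,0],[-0.6,0,0,0,0,0,0]]'
python3 -m inch '[[-0.6,0,0,0.001,0,0,0],[-0.6,0,0,0,0,0,0]]'
```

```text
t: 28.38
position: [0.578, -0.2114, 0.1077]
ee_rot: [0.975, 0.223, 0.0, 0.0]
force: [0.9, 0.8, -0.2]
width: 0.029
grasp_force: 25.0
t: 28.55
position: [0.5784, -0.2114, 0.1076]
ee_rot: [0.975, 0.223, 0.001, 0.0]
force: [-1.3, 1.6, 6.0]
width: 0.0293
grasp_force: 25.0
```

On the floor. I release, lift, back away towards the robot's right and check.

```bash
python3 -m inch '[[-0.6,0,0,-0.001,0,0,0],[0.3,0,0,0,0,0,0],[0.3,0,0,0,0,0,0],[0.3,0,0,0,0,0,0],[0.3,0,0,0,0,0,0],[0.3,0,0,0,0,0,0],[0.3,0,0,0,0,0,0]]'
python3 -m inch '[[0.3,0,0,-0.015,0,0,0],[0.3,0,0,-0.035,0,0,0],[0.3,0,0,-0.035,0,0,0],[0.3,0,0,-0.035,0,0,0],[0.3,0,0,-0.035,0,0,0],[0.3,0,0,-0.035,0,0,0],[0.3,0,0,0,0,0,0]]'
python3 -m inch '[[0.3,-0.035,0.015,0,0,0,0],[0.3,-0.035,0.015,0,0,0,0],[0.3,-0.035,0.015,0,0,0,0],[0.3,-0.035,0.015,0,0,0,0],[0.3,-0.035,0.015,0,0,0,0],[0.3,-0.035,0.015,0,0,0,0],[0.3,-0.035,0.015,0,0,0,0],[0.3,0,0,0,0,0,0]]'
python3 -c "
from h import *
p,d=snap('top','top3'); snap('side','s3')
c=env.calibration('top');K=np.array(c['intrinsics']);T=np.linalg.inv(np.array(c['extrinsics']))
vv,uu=np.mgrid[:400,:640]; xy=cv2.undistortPoints(np.stack([uu,vv],-1).reshape(-1,1,2).astype(float),K,np.array(c['dist_coeffs'])).reshape(400,640,2)
W=(np.dstack([xy,np.ones((400,640))])*d[...,None])@T[:3,:3].T+T[:3,3]
for zt,x,y in[(.113,.578,-.2104),(.128,.4926,.2071),(.163,.611,.254),(.163,.54,.089),(.128,.657,.136)]:
  m=(abs(W[...,2]-zt)<.006)&(np.hypot(W[...,0]-x,W[...,1]-y)<.03); P=W[m]; print(len(P), P.mean(0).round(4) if len(P) else '', np.ptp(P,axis=0).round(3) if len(P) else '')
a=cv2.resize(cv2.imread('pics/top3.png')[130:300,130:450],None,fx=1.6,fy=1.6); b=cv2.imread('pics/s3.png')[120:350,150:440]
b=cv2.copyMakeBorder(b,0,a.shape[0]-b.shape[0],0,0,cv2.BORDER_CONSTANT)
cv2.imwrite('pics/f3.png',np.hstack([a,b])[:,:800])"
```

```text
t: 29.13
position: [0.5778, -0.2114, 0.1075]
ee_rot: [0.975, 0.223, -0.0, 0.0]
force: [-0.7, 0.0, -0.3]
width: 0.0568
grasp_force: 0.0
t: 29.72
position: [0.581, -0.2126, 0.3055]
ee_rot: [0.975, 0.223, 0.005, 0.003]
force: [1.2, -0.1, 1.2]
width: 0.057
grasp_force: 0.0
t: 30.38
position: [0.399, -0.4164, 0.2972]
ee_rot: [0.975, 0.221, -0.001, 0.0]
force: [-0.6, -0.3, 0.1]
width: 0.0572
grasp_force: 0.0
213 [ 0.5791 -0.2102  0.1129] [0.029 0.03  0.009]
374 [0.493  0.2067 0.1276] [0.036 0.039 0.009]
207 [0.6127 0.2531 0.1625] [0.026 0.028 0.008]
210 [0.5397 0.0884 0.1627] [0.026 0.027 0.008]
346 [0.6568 0.1349 0.1275] [0.038 0.039 0.009]
```

View pics/f3.png

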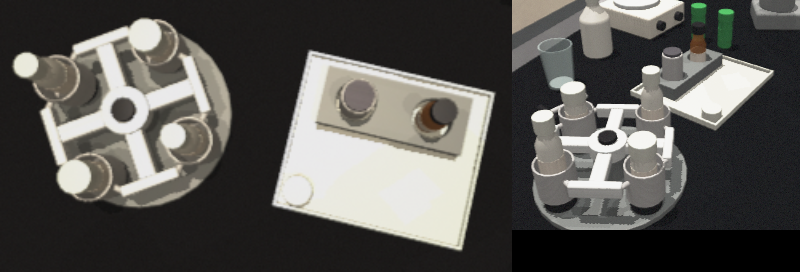

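The picture shows the talls opposite each other (caps at (27,65) and (173,140)), the shorts opposite (145,37) and (75,178), and the glass in the rack at (440,112). All are upright at their seated heights.

```bash
python3 -m inch '[[0.3,0,0,0,0,0,0],[0.3,0,0,0,0,0,0],[0.3,0,0,0,0,0,0]]' && python3 -c "
from rig import env
print(env.finish_job())"
```

```text
t: 30.73
position: [0.4038, -0.4114, 0.2975]
ee_rot: [0.975, 0.224, 0.0, -0.0]
force: [0.4, -0.1, -0.4]
width: 0.0572
grasp_force: 0.0
the job is handed in; nothing more can be done
None
```

I handed the job in at about 31 s of the 112 s allowed: the tall bottles stand in opposite buckets, the short ones in the other two, and the amber glass bottle is in the rack. The last pictures show all five upright and fully down, but the hand-in returned no verdict.

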